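# Sort solid and hollow steel cylinders by their weight

## Robot

A 7-joint arm with a two-finger parallel gripper is mounted at the origin on the work surface. World frame = base frame: x ahead of the robot, y to its left, z up, the work surface at z = 0. Lengths are in m, angles in rad, forces in N, time in s.
With the tool pointing down it reaches from about 0.35 to 0.9 m from the base axis. Payload 8.1 kg.
Tool frame: the origin (TCP) lies midway between the tips of the shut fingers; the grasp point (between the pads) lies 19 mm behind it; z points along the fingers, y is the line along which they close (so a half turn about z gives the same grasp; the last joint's range is limited). The gripper opens to 92 mm and grips with 3 to 60 N. Pads are 19 mm wide; open, the fingers measure 130 mm over their backs; the gripper's body (75 mm by 190 mm) begins 47 mm behind the grasp point.
Start: joints at [-1.394, 0.434, 0.025, 1.573, -0.012, 1.134, -0.075], TCP at [0.173, 0.601, 0.227] pointing down, gripper open.
Joint ranges: [-2.62, 2.62], [-0.44, 2.09], [-1.27, 1.32], [0.08, 2.57], [-1.32, 4.46], [0.12, 2], [-2.74, 2.74]. Speed limits (rad/s): [2.22, 2.22, 3.01, 3.01, 3.14, 3.14, 3.14].

## Interface

Orientations are given as a rotation vector (axis times angle).
In Python, from cell import arm gives the robot as it stands.
- The arm moves only by the tool send_rows, never from a script. Its argument "increments" is a list of rows, each a list of 3 entries, a list of its own where there are three numbers: the finger opening in cm, from 0 to 9.18, then the shift along the tool's x, y, z in cm, then the turn, a rotation vector about the tool's x, y, z in rad. A call has 1 to 5 rows; each row shifts and turns the commanded pose from where the row before left it, along the tool's axes as they then stand; what a row does not reach is not made up. A row lasts 1/10 s, in which the tool goes at most 50 mm and 8.59 degrees, less where a joint would pass 70% of its speed; a pose out of reach is approached as far as the arm can. A call is refused whole if a number of a shift passes 5 or a number of a turn 0.15, either way. A call with a gripper value outside its range is refused whole. The fingers move at their own pace and stop on an object; "force" is the grip in N (left out, the last holds). Time passes only in rows, so rows that do not move let the fingers close. It gives the time, the measured TCP pose, the force, the opening and the grip force at its end, in the units of the state.
- arm.observe(): the state, without advancing time (a new reading comes with each control period).
- arm.get_image(name): name is "scene" or "top"; returns the picture (480x640x3 uint8, red, green, blue); there is no depth.
- arm.camera_params(name): a dict with "camera_matrix" (3x3 intrinsics, pixels), "R" (3x3) and "t" (3): a world point X has camera coordinates R X + t. Camera axes: x right, y down, z forward; pixel columns grow to the right and rows downward; lengths in m; the calibration is good to about 2 mm. A picture is of the moment at which its call begins. camera_params takes no time and is no camera call.
- arm.sign_off(): hands the job in; it is judged then, once.
The state is a dict: "clock": time; "joints": joint angles; "dq": joint speeds; "joint_efforts": joint torques, N m; "position": TCP position; "ee_rot": TCP orientation; "force": force on the tool from outside, world axes, zero at the start; "ft_torque": the same for the moment, N m; "width": opening from 0.0 (shut) to 1.0 (fully open); "gripper_force": force on a finger pad.
Only numpy, scipy, OpenCV 4.12 (cv2) and the standard library are available. Lean on these libraries where they do the work, as an engineer would, in place of code of your own. Each camera call takes 0.05 s, during which the arm holds its last target. There are 200 camera calls.

## Task

Two steel cylinders that look the same stand on the fume hood's bench; each may be solid or hollow (they may both be the same kind), and only lifting it tells. Lift each one to feel its weight, then stand it upright inside the right container: a solid (heavy) one in the rectangular steel tray, a hollow (light) one in the round aluminium dish.

Things in the scene. Friction and masses are not known exactly. Their poses are not given: they have to be found in the camera images.
- cylinder_1_center (a point): One closed steel cylinder, 40 mm diameter, 60 mm tall, loose, standing on the bench. The point is its centre, 30 mm above its underside; z is its axis. Either solid (about 0.57 kg, 5 to 6.2 N) or hollow (about 0.13 kg, 1.2 to 1.5 N), with no outward sign; name and place tell nothing. One of each, both solid or both hollow are possible.
- cylinder_2_center (a point): Other look-alike closed steel cylinder, 40 mm diameter, 60 mm tall, loose, standing on the bench. The point is its centre, 30 mm above its underside; z is its axis. Either solid (about 0.57 kg, 5 to 6.2 N) or hollow (about 0.13 kg, 1.2 to 1.5 N), with no outward sign; name and place tell nothing. One of each, both solid or both hollow are possible.
- tray: Rectangular open steel tray for solid cylinders, fixed to the bench: 200 mm along its x, 120 mm along its y, 15 mm high, walls and floor 3 mm thick, so the floor a cylinder stands on is 3 mm above the bench; room for both. Origin at the centre of its underside, on the bench.
- dish: Round shallow open aluminium dish for hollow cylinders, fixed to the bench: 194 mm across its rim, flat inner floor about 178 mm across, 15 mm high, floor 3 mm thick (a cylinder stands 3 mm above the bench); room for both. Origin at the centre of its underside, on the bench.
Things that resemble listed ones, but are neither listed nor needed, are in the scene too. What is shaped like the part that bears cylinder_2_center but purple or yellow is not meant.

How it is judged:
At the end, for the whole second after the job is handed in: Both cylinders stand released, still and upright (within 10 degrees) on the floor of a container: a solid one (pressing with over 3.3 N) anywhere inside the rectangular steel tray, a hollow one (under 3.3 N) anywhere inside the round aluminium dish; both in one if of one kind (angle between each of cylinder_1_center, cylinder_2_center's own z axis and vertical below 0.17 rad and linear speed of each of cylinder_1, cylinder_2 below 0.02 m/s and ((x of cylinder_1_center in the frame of tray between -0.09 and 0.09 m and y of cylinder_1_center in the frame of tray between -0.05 and 0.05 m and z of cylinder_1_center in the frame of tray below 0.043 m and contact force between tray and cylinder_1 above 3.3 N) or (horizontal distance between cylinder_1_center and dish below 0.085 m and z of cylinder_1_center in the frame of dish below 0.043 m and contact force between dish and cylinder_1 between 0.4 and 3.3 N)) and ((x of cylinder_2_center in the frame of tray between -0.09 and 0.09 m and y of cylinder_2_center in the frame of tray between -0.05 and 0.05 m and z of cylinder_2_center in the frame of tray below 0.043 m and contact force between tray and cylinder_2 above 3.3 N) or (horizontal distance between cylinder_2_center and dish below 0.085 m and z of cylinder_2_center in the frame of dish below 0.043 m and contact force between dish and cylinder_2 between 0.4 and 3.3 N))); the robot touches nothing.
It also fails if it takes over 56 s, if anything falls off the work surface, if the arm or the gripper's body presses on something with over 40 N, if the wrist force passes 120 N, or if a joint passes its speed limit or range.

## Working session

There is one attempt and no reset: what is moved stays moved. The work goes in short steps, Python scripts to look and compute and a tool call to move; the robot and the scene stay as the last step left them, time stands still between calls to the robot, and variables do not carry over. Pictures are saved under pics/ and viewed, at most 10 in all, crops included, and the job is handed in when it is done.

Besides the shell and the picture viewer there is one more tool, called as name([rows], argument=value, ...), one row to a line, values as JSON. send_rows: Moves the arm, as the interface text tells. Its arguments: {"type":"object","properties":{"increments":{"type":"array"},"force":{"type":"number"}},"required":["increments"]}

```bash
mkdir -p pics; python3 - <<'E'
from cell import arm
import cv2
for n in("scene","top"):
    cv2.imwrite(f"pics/{n}0.png",arm.get_image(n)[:,:,::-1]); p=arm.camera_params(n); print(n,p)
print(arm.observe())
E
```

```text
scene {'camera_matrix': array([[492.52265961,   0.        , 331.56460721],
       [  0.        , 492.52265961, 243.46168249],
       [  0.        ,   0.        ,   1.        ]]), 'R': array([[ 0.67030777,  0.74208034,  0.00206464],
       [ 0.5691669 , -0.51232895, -0.6430926 ],
       [-0.4761686 ,  0.43224509, -0.76578564]]), 't': array([-0.39838548, -0.29261736,  1.0954488 ])}
top {'camera_matrix': array([[557.01351993,   0.        , 312.06315377],
       [  0.        , 557.01351993, 236.86380426],
       [  0.        ,   0.        ,   1.        ]]), 'R': array([[ 1.72903995e-02, -9.99848402e-01,  2.05288901e-03],
       [-9.95843670e-01, -1.74047028e-02, -8.94005690e-02],
       [ 8.94227460e-02, -4.98584972e-04, -9.95993636e-01]]), 't': array([-0.00365921,  0.59822168,  0.86896775])}
{'clock': 0.1, 'joints': array([-1.39359091,  0.43516372,  0.02495523,  1.57403881, -0.01163883,
        1.13400498, -0.07505423]), 'dq': array([ 0.00080924, -0.00205855,  0.00030253, -0.00150872,  0.00047579,
       -0.00171889,  0.00064737]), 'joint_efforts': array([ 2.80382061e-03, -6.69123101e+01,  9.87953357e-01, -3.15149939e+01,
       -6.04422670e-02,  3.74385004e-02,  6.68791631e-05]), 'position': array([0.17250229, 0.6002211 , 0.22600411]), 'ee_rot': array([-4.38105817e-01, -3.11077817e+00,  2.30196570e-03]), 'force': array([-0.17740089,  0.14458465,  0.51985733]), 'ft_torque': array([ 0.02736319,  0.02998584, -0.01392116]), 'gripper_force': 0.0, 'width': 1.0021794338058125}
```

View pics/scene0.png

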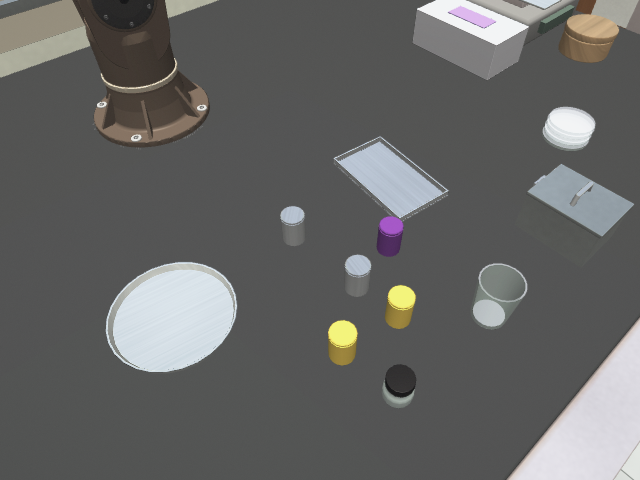

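View pics/top0.png

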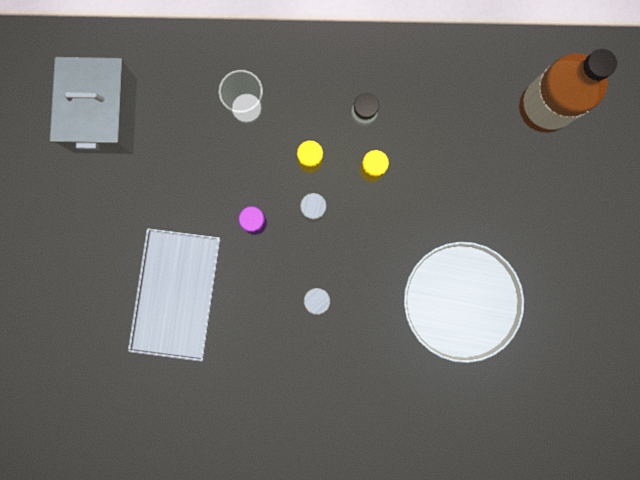

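Scene: steel cylinders have their tops at scene (293,215) and (358,266), which are top (317,301) and (313,206). The tray is at top (174,295) and the dish at (464,301).
Lookalikes, by top pixel: purple (252,219), yellow (310,154) and (376,163), black-capped jar (366,106), beaker (243,95). I choose the two bare grey ones and check them in a crop.

```bash
cat > h.py <<'E'
import numpy as np, cv2
from cell import arm
P={n:arm.camera_params(n) for n in("scene","top")}
def ray(n,uv):
    p=P[n]; d=p["R"].T@np.linalg.inv(p["camera_matrix"])@np.array([*uv,1.]); return -p["R"].T@p["t"],d/np.linalg.norm(d)
def plane(n,uv,z):
    c,d=ray(n,uv); return c+d*(z-c[2])/d[2]
def tri(a,b):
    (c1,d1),(c2,d2)=ray("top",a),ray("scene",b)
    s=np.linalg.lstsq(np.c_[d1,-d2],c2-c1,rcond=None)[0]
    p,q=c1+s[0]*d1,c2+s[1]*d2; return (p+q)/2,np.linalg.norm(p-q)
def blobs(img,lo,hi,amin):
    m=cv2.inRange(cv2.cvtColor(img,cv2.COLOR_RGB2HSV),lo,hi)
    return [c for c in cv2.findContours(m,cv2.RETR_EXTERNAL,cv2.CHAIN_APPROX_NONE)[0] if cv2.contourArea(c)>amin]
E
python3 - <<'E'
from h import *
im={n:cv2.imread(f"pics/{n}0.png")[:,:,::-1].copy() for n in P}
for n in im:
    for c in blobs(im[n],(95,0,135),(130,110,255),150):
        e=cv2.fitEllipse(c); h=cv2.convexHull(c); r=cv2.minAreaRect(c)
        print(n,np.round(e[0],1),np.round(e[1],1),cv2.contourArea(c),cv2.boundingRect(c),np.round(r[0],1),np.round(r[1],1),round(r[2],1))
for n,(u,v) in {"scene":(320,240),"top":(315,250)}.items(): pass
a=cv2.resize(im["scene"][190:310,260:420],None,fx=2.5,fy=2.5); b=cv2.resize(im["top"][180:330,250:390],None,fx=2,fy=2)
cv2.imwrite("pics/crop.png",np.hstack([a,b])[:,:,::-1])
print(im["scene"][215,293],im["scene"][233,293],im["top"][301,317],im["top"][300,464],im["top"][295,174])
E
```

```text
scene [595.8 427.8] [ 76.  187.3] 8403.5 (518, 329, 122, 151) [606.5 426.5] [ 73.1 192.7] 38.8
scene [488.3 312.6] [22.6 32.2] 563.5 (473, 300, 32, 26) [488.3 312.4] [32.2 23.7] 26.6
scene [170.9 316.6] [103.1 135.5] 10972.0 (106, 262, 131, 110) [170.7 316.5] [104.  136.1] 68.2
scene [357.7 265.4] [21.9 25.1] 422.5 (345, 254, 26, 24) [357.8 265.6] [25.3 22.4] 11.3
scene [292.  215.3] [19.1 22.8] 332.5 (280, 206, 25, 20) [292.  215.5] [19. 24.] 90.0
scene [581.9 199.2] [ 46.3 107.9] 3520.5 (528, 164, 106, 72) [580.5 197.4] [96.6 44.3] 31.1
scene [391.1 176.4] [ 55.5 109.7] 4322.0 (334, 136, 115, 82) [389.8 175.4] [108.1  52.1] 39.8
scene [568.8 126.5] [39.9 50.6] 1442.0 (543, 107, 53, 42) [568.7 127.2] [47.9 41.8] 21.8
scene [475.9  19.9] [ 29.6 108.8] 2271.0 (417, 0, 112, 45) [472.   18.1] [109.3  29.5] 22.8
top [316.7 300.4] [23.5 24.4] 448.0 (304, 288, 26, 26) [316.6 300.7] [24.1 24.6] 63.4
top [463.7 301.7] [118.4 121.2] 11262.0 (404, 242, 120, 121) [463.5 302. ] [120. 119.] 90.0
top [173.7 294.6] [ 84.5 152.5] 9151.0 (128, 229, 92, 132) [173.4 294.2] [ 75.4 126.3] 8.2
top [313.1 205. ] [23.4 23.7] 431.5 (301, 193, 25, 25) [313.2 205.1] [23.7 24.1] 26.6
top [245.6 105.7] [20.9 23.2] 252.5 (234, 94, 26, 25) [245.6 104.1] [21.1 26.5] 68.7
top [85.4 98.7] [75.2 98.6] 5297.5 (50, 57, 71, 85) [85.1 98.7] [66.8 84.5] 2.7
[185 195 210] [114 114 112] [200 209 221] [231 238 242] [195 203 218]
```

View pics/crop.png

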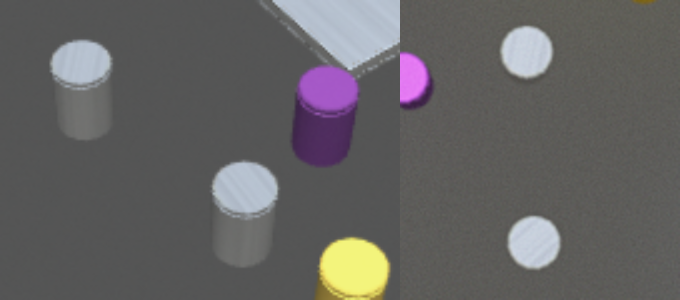

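The crop shows two bare grey steel cylinders, distinct from the purple and yellow ones. Next: triangulate.

```bash
cat >> h.py <<'E'
from scipy.spatial.transform import Rotation as Ro
def togo(p,yaw):
    "shift in tool cm & yaw turn; yaw=world angle of tool y axis"
    s=arm.observe(); R=Ro.from_rotvec(s["ee_rot"]).as_matrix()
    Rt=np.array([[-np.sin(yaw)*-1,np.cos(yaw),0],[-np.cos(yaw),np.sin(yaw),0],[0,0,-1]]).T  # columns filled below
    y=np.array([np.cos(yaw),np.sin(yaw),0]);z=np.array([0,0,-1.]);Rt=np.c_[np.cross(y,z),y,z]
    print("pos",s["position"].round(4),"yaw",np.arctan2(R[1,1],R[0,1]).round(3),"shift cm",(R.T@(np.array(p)-s["position"])*100).round(2),"turn",Ro.from_matrix(R.T@Rt).as_rotvec().round(3))
E
sed -i '/columns filled below/d' h.py
python3 - <<'E'
from h import *
for k,a,b in(("A",(316.7,300.5),(292.3,215.5)),("B",(313.1,205.1),(357.8,265.5)),("dish rim",(463.7,301.9),(170.9,316.6)),("tray rim",(173.5,294.4),(390.,176.))):
    X,e=tri(a,b); print(k,X.round(4),"gap",e.round(4),"plane",plane("top",a,.06).round(4) if k in "AB" else plane("top",a,.015).round(4))
for k,u in(("purple",(252,219)),("yel",(310,154)),("yel2",(376,163))): print(k,plane("top",u,.06).round(3))
im=cv2.imread("pics/top0.png")[:,:,::-1].copy()
for c in blobs(im,(95,0,135),(130,110,255),9000):
    b=cv2.boxPoints(cv2.minAreaRect(c)); print([plane("top",u,.015)[:2].round(3).tolist() for u in b])
togo((.5,0,.2),np.pi/2)
E
```

```text
A [ 0.4979 -0.0014  0.0585] gap 0.0016 plane [ 0.4974 -0.002   0.06  ]
B [0.6454 0.0064 0.0591] gap 0.0012 plane [0.6449 0.006  0.06  ]
dish rim [ 0.498  -0.2423  0.0057] gap 0.0001 plane [ 0.4982 -0.2397  0.015 ]
tray rim [0.5032 0.2318 0.0077] gap 0.0035 plane [0.5021 0.2287 0.015 ]
purple [0.621 0.1   0.06 ]
yel [0.726 0.012 0.06 ]
yel2 [ 0.713 -0.091  0.06 ]
[[0.593, -0.143], [0.597, -0.337], [0.404, -0.334], [0.401, -0.144]]
[[0.41, 0.299], [0.612, 0.279], [0.596, 0.157], [0.395, 0.179]]
pos [0.1725 0.6002 0.226 ] yaw 1.291 shift cm [-48.05 -48.64   2.68] turn [-0.001 -0.    -0.28 ]
```

send_rows([
  [9, [-3.3, -3.3, 0], [0, 0, -0.06]],
  [9, [-3.3, -3.3, 0], [0, 0, -0.06]],
  [9, [-3.3, -3.3, 0], [0, 0, -0.06]],
  [9, [-3.3, -3.3, 0], [0, 0, -0.06]],
  [9, [-3.3, -3.3, 0], [0, 0, -0.04]],
], force=30)

```text
clock: 0.6
position: [0.3093, 0.4103, 0.2266]
ee_rot: [0.005, -3.141, 0.001]
force: [0.6, 0.5, -0.2]
width: 0.978
gripper_force: 0.0
```

```bash
python3 -c "
from h import *
togo((.4978,-.0016,.1),np.pi/2)"
```

```text
pos [0.3093 0.4103 0.2266] yaw 1.574 shift cm [-18.73 -41.24  12.67] turn [-0.    -0.     0.003]
```

send_rows([
  [9, [-1.8, -4, 0], [0, 0, 0]],
  [9, [-1.8, -4, 0], [0, 0, 0]],
  [9, [-1.8, -4, 0], [0, 0, 0]],
  [9, [-1.8, -4, 0], [0, 0, 0]],
  [9, [-1.8, -4, 0], [0, 0, 0]],
])

```text
clock: 1.1
position: [0.3991, 0.2104, 0.2267]
ee_rot: [0.0, -3.141, -0.0]
force: [0.8, 0.1, -0.7]
width: 0.982
gripper_force: 0.0
```

send_rows([
  [9, [-1.8, -4, 1], [0, 0, 0]],
  [9, [-1.8, -4, 2], [0, 0, 0]],
  [9, [-1.8, -4, 2], [0, 0, 0]],
  [9, [-1.8, -4, 2], [0, 0, 0]],
  [9, [0, 0, 0], [0, 0, 0]],
])

```text
clock: 1.6
position: [0.4709, 0.0458, 0.1546]
ee_rot: [-0.013, -3.139, 0.006]
force: [-0.7, 1.3, -0.3]
width: 0.979
gripper_force: 0.0
```

```bash
python3 -c "
from h import *
togo((.4978,-.0016,.016),np.pi/2)"
```

```text
pos [0.4709 0.0458 0.1546] yaw 1.563 shift cm [-2.76 -4.67 13.87] turn [-0.004 -0.003 -0.008]
```

send_rows([
  [9, [-1.4, -2.35, 1.5], [0, 0, -0.008]],
  [9, [-1.36, -2.32, 1.5], [0, 0, 0]],
  [9, [0, 0, 2], [0, 0, 0]],
  [9, [0, 0, 1], [0, 0, 0]],
  [9, [0, 0, 0], [0, 0, 0]],
])

```text
clock: 2.1
position: [0.4972, 0.0064, 0.0956]
ee_rot: [0.014, -3.138, -0.0]
force: [-0.8, -0.3, 0.1]
width: 0.982
gripper_force: 0.0
```

```bash
python3 -c "
from h import *
togo((.4978,-.0016,.016),np.pi/2)"
```

```text
pos [0.4972 0.0064 0.0956] yaw 1.58 shift cm [-0.07 -0.8   7.96] turn [ 0.    -0.003  0.009]
```

send_rows([
  [9, [-0.1, -0.8, 0], [0, 0, 0.009]],
  [9, [0, 0, 2], [0, 0, 0]],
  [9, [0, 0, 2], [0, 0, 0]],
  [9, [0, 0, 2], [0, 0, 0]],
  [9, [0, 0, 1.8], [0, 0, 0]],
])

```text
clock: 2.6
position: [0.5004, -0.0022, 0.019]
ee_rot: [0.001, 3.14, 0.001]
force: [0.4, -0.4, 0.4]
width: 0.98
gripper_force: 0.0
```

send_rows([
  [3, [0, 0, 0], [0, 0, 0]],
  [3, [0, 0, 0], [0, 0, 0]],
  [3, [0, 0, 0], [0, 0, 0]],
  [3, [0, 0, 0], [0, 0, 0]],
  [3, [0, 0, 0], [0, 0, 0]],
], force=30)

```text
clock: 3.1
position: [0.5002, -0.0022, 0.0195]
ee_rot: [0.001, 3.14, 0.0]
force: [0.1, 0.5, -0.1]
width: 0.597
gripper_force: 0.0
```

send_rows([
  [3, [0, 0, 0], [0, 0, 0]],
  [3, [0, 0, 0], [0, 0, 0]],
  [3, [0, 0, 0], [0, 0, 0]],
  [3, [0, 0, 0], [0, 0, 0]],
  [3, [0, 0, 0], [0, 0, 0]],
])

```text
clock: 3.6
position: [0.4998, -0.0021, 0.019]
ee_rot: [0.001, 3.141, 0.001]
force: [-1.1, 2.1, 5.8]
width: 0.435
gripper_force: 30.0
```

send_rows([
  [3, [0, 0, -1], [0, 0, 0]],
  [3, [0, 0, -2], [0, 0, 0]],
  [3, [0, 0, -2], [0, 0, 0]],
  [3, [0, 0, -2], [0, 0, 0]],
  [3, [0, 0, -1], [0, 0, 0]],
])

```text
clock: 4.1
position: [0.4998, -0.0026, 0.1002]
ee_rot: [0.002, 3.141, -0.0]
force: [0.4, -0.0, -6.0]
width: 0.434
gripper_force: 30.0
```

send_rows([
  [3, [0, 0, 0], [0, 0, 0]],
  [3, [0, 0, 0], [0, 0, 0]],
  [3, [0, 0, 0], [0, 0, 0]],
  [3, [0, 0, 0], [0, 0, 0]],
  [3, [0, 0, 0], [0, 0, 0]],
])

```text
clock: 4.6
position: [0.4993, -0.0024, 0.0981]
ee_rot: [-0.001, -3.141, 0.0]
force: [0.3, -0.1, -5.4]
width: 0.431
gripper_force: 30.0
```

send_rows([
  [3, [0, 0, 0], [0, 0, 0]],
  [3, [0, 0, 0], [0, 0, 0]],
  [3, [0, 0, 0], [0, 0, 0]],
])

```text
clock: 4.9
position: [0.4996, -0.0023, 0.0987]
ee_rot: [-0.001, -3.142, 0.0]
force: [0.4, -1.0, -5.6]
width: 0.439
gripper_force: 30.0
```

A reads about 5.5 N, so it is solid and goes in the tray, at about (0.46, 0.23).

send_rows([
  [3, [0.5, 2, 0], [0, 0, 0]],
  [3, [0.7, 3, 0], [0, 0, 0]],
  [3, [0.7, 4, 0], [0, 0, 0]],
  [3, [0.7, 4, 0], [0, 0, 0]],
  [3, [0.7, 4, 0], [0, 0, 0]],
])

```text
clock: 5.4
position: [0.4665, 0.1691, 0.0989]
ee_rot: [0.002, 3.141, 0.0]
force: [1.7, 0.1, -6.1]
width: 0.437
gripper_force: 30.0
```

send_rows([
  [3, [0.7, 3.5, 0], [0, 0, 0]],
  [3, [0, 2, 0], [0, 0, 0]],
  [3, [0, 0.9, 0], [0, 0, 0]],
  [3, [0, 0, 0], [0, 0, 0]],
  [3, [0, 0, 0], [0, 0, 0]],
])

```text
clock: 5.9
position: [0.4601, 0.2301, 0.0986]
ee_rot: [-0.004, -3.141, 0.002]
force: [0.3, -1.1, -5.9]
width: 0.437
gripper_force: 30.0
```

```bash
python3 -c "
from h import *
togo((.46,.232,.023),np.pi/2)"
```

```text
pos [0.4601 0.2301 0.0986] yaw 1.568 shift cm [0.01 0.2  7.56] turn [-0.001 -0.    -0.002]
```

send_rows([
  [3, [0, 0, 1.5], [0, 0, 0]],
  [3, [0, 0, 2], [0, 0, 0]],
  [3, [0, 0, 2], [0, 0, 0]],
  [3, [0, 0, 1.2], [0, 0, 0]],
  [3, [0, 0, 0.5], [0, 0, 0]],
])

```text
clock: 6.4
position: [0.4597, 0.23, 0.0258]
ee_rot: [-0.004, -3.14, 0.002]
force: [0.2, -0.1, -6.8]
width: 0.439
gripper_force: 30.0
```

send_rows([
  [3, [0, 0, 0.2], [0, 0, 0]],
  [3, [0, 0, 0.1], [0, 0, 0]],
  [3, [0, 0, 0.1], [0, 0, 0]],
  [3, [0, 0, 0], [0, 0, 0]],
  [3, [0, 0, 0], [0, 0, 0]],
])

```text
clock: 6.9
position: [0.46, 0.2319, 0.0231]
ee_rot: [0.001, 3.141, 0.001]
force: [0.9, -0.7, -6.1]
width: 0.432
gripper_force: 30.0
```

send_rows([
  [3, [0, 0, 0.1], [0, 0, 0]],
  [3, [0, 0, 0.1], [0, 0, 0]],
  [3, [0, 0, 0], [0, 0, 0]],
])

```text
clock: 7.2
position: [0.4602, 0.2319, 0.022]
ee_rot: [0.001, 3.141, 0.001]
force: [-3.9, -2.4, 13.6]
width: 0.436
gripper_force: 30.0
```

Contact. Release (the open fingers stay above the rim) and rise.

send_rows([
  [6.5, [0, 0, 0], [0, 0, 0]],
  [6.5, [0, 0, 0], [0, 0, 0]],
  [6.5, [0, 0, 0], [0, 0, 0]],
  [6.5, [0, 0, 0], [0, 0, 0]],
  [6.5, [0, 0, 0], [0, 0, 0]],
])

```text
clock: 7.7
position: [0.4599, 0.2317, 0.0207]
ee_rot: [0.001, 3.142, 0.0]
force: [0.2, -0.2, -0.2]
width: 0.707
gripper_force: 0.0
```

send_rows([
  [6.5, [0, 0, -1], [0, 0, 0]],
  [6.5, [0, 0, -2], [0, 0, 0]],
  [6.5, [0, 0, -3], [0, 0, 0]],
  [6.5, [0, 0, -3], [0, 0, 0]],
  [7, [0, 0, -1], [0, 0, 0]],
])

```text
clock: 8.2
position: [0.4613, 0.2323, 0.124]
ee_rot: [0.002, 3.138, 0.004]
force: [-0.9, -0.3, -0.3]
width: 0.75
gripper_force: 0.0
```

send_rows([
  [8, [-3, -4, 0], [0, 0, 0]],
  [8, [-3.5, -4, 0], [0, 0, 0]],
  [8, [-3, -4, 0], [0, 0, 0]],
  [8, [-3, -4, 0], [0, 0, 0]],
  [8, [-3, -4, 0], [0, 0, 0]],
])

```text
clock: 8.7
position: [0.6134, 0.0323, 0.1207]
ee_rot: [-0.001, -3.141, -0.0]
force: [1.3, 1.0, 0.3]
width: 0.87
gripper_force: 0.0
```

send_rows([
  [8, [-3, -2.5, 0], [0, 0, 0]],
  [8, [0, 0, 0], [0, 0, 0]],
  [8, [0, 0, 0], [0, 0, 0]],
  [8, [0, 0, 0], [0, 0, 0]],
])

```text
clock: 9.1
position: [0.6417, 0.0102, 0.1203]
ee_rot: [0.001, -3.14, -0.001]
force: [-0.2, 0.3, -0.4]
width: 0.871
gripper_force: 0.0
```

```bash
python3 -c "
from h import *
togo((.645,.0062,.018),np.pi/2)
cv2.imwrite('pics/scene1.png',arm.get_image('scene')[:,:,::-1])"
```

```text
pos [0.6417 0.0102 0.1203] yaw 1.571 shift cm [-0.35 -0.41 10.23] turn [ 0.001 -0.001  0.   ]
```

View pics/scene1.png

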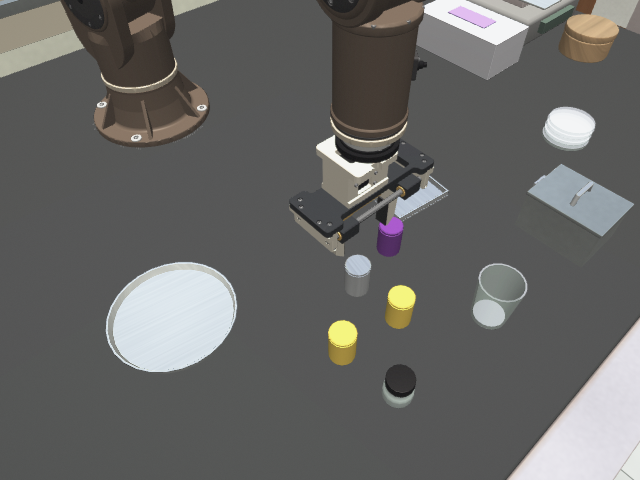

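Cylinder B is undisturbed at (358,266) and the gripper is above it. The tray is hidden by the arm, so I'll check A later. Descending.

send_rows([
  [7, [-0.4, -0.4, 0], [0, 0, 0]],
  [7, [0, 0, 2], [0, 0, 0]],
  [7, [0, 0, 2], [0, 0, 0]],
  [7, [0, 0, 0], [0, 0, 0]],
  [7, [0, 0, 0], [0, 0, 0]],
])

```text
clock: 9.65
position: [0.6465, 0.0053, 0.081]
ee_rot: [-0.0, -3.141, -0.0]
force: [-0.6, 0.1, 0.3]
width: 0.762
gripper_force: 0.0
```

send_rows([
  [7, [0, 0, 2], [0, 0, 0]],
  [7, [0, 0, 2], [0, 0, 0]],
  [7, [0, 0, 1.5], [0, 0, 0]],
  [7, [0, 0, 0.6], [0, 0, 0]],
  [7, [0, 0, 0], [0, 0, 0]],
])

```text
clock: 10.15
position: [0.6464, 0.005, 0.0195]
ee_rot: [-0.001, -3.141, 0.0]
force: [-0.7, -0.8, 0.1]
width: 0.762
gripper_force: 0.0
```

send_rows([
  [3, [0, 0, 0], [0, 0, 0]],
  [3, [0, 0, 0], [0, 0, 0]],
  [3, [0, 0, 0], [0, 0, 0]],
  [3, [0, 0, 0], [0, 0, 0]],
  [3, [0, 0, 0], [0, 0, 0]],
])

```text
clock: 10.65
position: [0.647, 0.0054, 0.0203]
ee_rot: [0.001, 3.141, 0.001]
force: [-0.3, 1.8, 3.4]
width: 0.432
gripper_force: 30.0
```

send_rows([
  [3, [0, 0, 0], [0, 0, 0]],
  [3, [0, 0, 0], [0, 0, 0]],
  [3, [0, 0, 0], [0, 0, 0]],
  [3, [0, 0, 0], [0, 0, 0]],
])

```text
clock: 11.05
position: [0.647, 0.0054, 0.0202]
ee_rot: [0.001, 3.141, 0.001]
force: [-0.5, 1.1, 6.0]
width: 0.435
gripper_force: 30.0
```

send_rows([
  [3, [0, 0, -1], [0, 0, 0]],
  [3, [0, 0, -2], [0, 0, 0]],
  [3, [0, 0, -3], [0, 0, 0]],
  [3, [0, 0, -3], [0, 0, 0]],
  [3, [0, 0, -1], [0, 0, 0]],
])

```text
clock: 11.55
position: [0.6477, 0.0043, 0.1226]
ee_rot: [0.002, 3.138, -0.0]
force: [1.4, 0.2, -5.2]
width: 0.436
gripper_force: 30.0
```

send_rows([
  [3, [0, 0, 0], [0, 0, 0]],
  [3, [0, 0, 0], [0, 0, 0]],
  [3, [0, 0, 0], [0, 0, 0]],
  [3, [0, 0, 0], [0, 0, 0]],
  [3, [0, 0, 0], [0, 0, 0]],
])

```text
clock: 12.05
position: [0.6461, 0.0048, 0.1187]
ee_rot: [-0.002, -3.14, 0.0]
force: [0.3, -0.2, -6.3]
width: 0.433
gripper_force: 30.0
```

send_rows([
  [3, [0, 0, 0], [0, 0, 0]],
  [3, [0, 0, 0], [0, 0, 0]],
])

```text
clock: 12.25
position: [0.6465, 0.0049, 0.1195]
ee_rot: [-0.001, -3.141, 0.0]
force: [-0.1, 0.4, -5.0]
width: 0.438
gripper_force: 30.0
```

B reads 5–6 N, so it is also solid and goes in the tray, at (0.55, 0.226).

send_rows([
  [3, [1, 2, 0], [0, 0, 0]],
  [3, [1.6, 3, 0], [0, 0, 0]],
  [3, [1.6, 4, 0], [0, 0, 0]],
  [3, [1.6, 4, 0], [0, 0, 0]],
  [3, [1.6, 4, 0], [0, 0, 0]],
])

```text
clock: 12.75
position: [0.5721, 0.1764, 0.1199]
ee_rot: [0.002, 3.141, 0.001]
force: [1.1, 1.3, -5.3]
width: 0.43
gripper_force: 30.0
```

send_rows([
  [3, [1.5, 3, 0], [0, 0, 0]],
  [3, [0.7, 1.5, 0], [0, 0, 0]],
  [3, [0, 0.6, 0], [0, 0, 0]],
  [3, [0, 0, 0], [0, 0, 0]],
  [3, [0, 0, 0], [0, 0, 0]],
])

```text
clock: 13.25
position: [0.5519, 0.2239, 0.1198]
ee_rot: [0.005, 3.141, -0.002]
force: [-0.3, -0.8, -5.2]
width: 0.432
gripper_force: 30.0
```

```bash
python3 -c "
from h import *
togo((.55,.226,.0235),np.pi/2)
cv2.imwrite('pics/top2.png',arm.get_image('top')[:,:,::-1])"
```

```text
pos [0.5519 0.2239 0.1198] yaw 1.568 shift cm [0.2  0.22 9.63] turn [-0.001  0.001 -0.003]
```

View pics/top2.png

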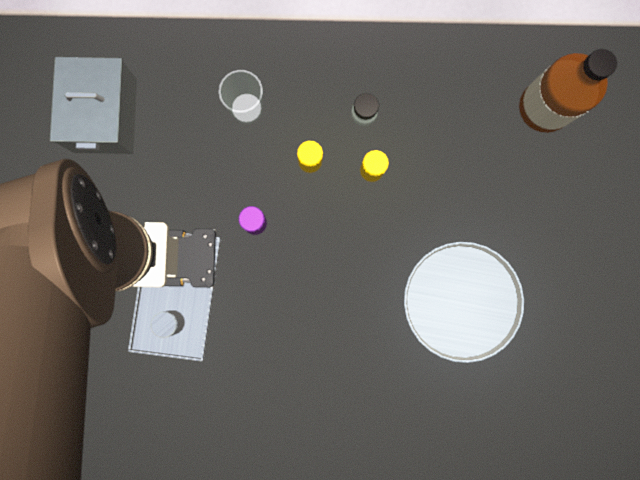

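Cylinder A stands upright in the tray at (165,324), with the gripper over the far half of the tray at about (190,258). Lowering B.

send_rows([
  [3, [0.1, 0, 2], [0, 0, 0]],
  [3, [0, 0, 3], [0, 0, 0]],
  [3, [0, 0, 2.5], [0, 0, 0]],
  [3, [0, 0, 1.2], [0, 0, 0]],
  [3, [0, 0, 0.5], [0, 0, 0]],
])

```text
clock: 13.8
position: [0.5498, 0.2245, 0.0267]
ee_rot: [-0.004, -3.14, 0.002]
force: [-0.0, -0.7, -4.5]
width: 0.432
gripper_force: 30.0
```

send_rows([
  [3, [0, 0, 0.2], [0, 0, 0]],
  [3, [0, 0, 0.1], [0, 0, 0]],
  [3, [0, 0, 0], [0, 0, 0]],
  [3, [0, 0, 0], [0, 0, 0]],
])

```text
clock: 14.2
position: [0.5503, 0.2262, 0.0255]
ee_rot: [0.001, 3.14, 0.001]
force: [0.3, -0.1, -5.4]
width: 0.435
gripper_force: 30.0
```

send_rows([
  [3, [0, 0, 0.1], [0, 0, 0]],
  [3, [0, 0, 0.1], [0, 0, 0]],
  [3, [0, 0, 0], [0, 0, 0]],
])

```text
clock: 14.5
position: [0.55, 0.2262, 0.0232]
ee_rot: [0.001, 3.141, 0.001]
force: [-1.4, -0.5, 1.3]
width: 0.436
gripper_force: 30.0
```

send_rows([
  [3, [0, 0, 0.1], [0, 0, 0]],
  [3, [0, 0, 0], [0, 0, 0]],
])

```text
clock: 14.7
position: [0.55, 0.2262, 0.0232]
ee_rot: [0.001, 3.141, 0.001]
force: [-4.3, -1.0, 13.6]
width: 0.435
gripper_force: 30.0
```

Contact. Release, rise and back off.

send_rows([
  [6.5, [0, 0, 0], [0, 0, 0]],
  [6.5, [0, 0, 0], [0, 0, 0]],
  [6.5, [0, 0, 0], [0, 0, 0]],
  [6.5, [0, 0, 0], [0, 0, 0]],
  [6.5, [0, 0, 0], [0, 0, 0]],
])

```text
clock: 15.2
position: [0.5498, 0.226, 0.0216]
ee_rot: [-0.001, -3.142, 0.0]
force: [-0.3, -0.6, 0.2]
width: 0.706
gripper_force: 0.0
```

send_rows([
  [6.5, [0, 0, -1], [0, 0, 0]],
  [6.5, [0, 0, -3], [0, 0, 0]],
  [6.5, [0, 0, -4], [0, 0, 0]],
  [6.5, [0, 0, -4], [0, 0, 0]],
  [6.5, [0, 0, -2], [0, 0, 0]],
])

```text
clock: 15.7
position: [0.5512, 0.2263, 0.1661]
ee_rot: [0.002, 3.137, 0.003]
force: [0.3, 0.4, -0.0]
width: 0.709
gripper_force: 0.0
```

send_rows([
  [6.5, [0, -4, 0], [0, 0, 0]],
  [6.5, [0, -4, 0], [0, 0, 0]],
  [6.5, [0, -4, 0], [0, 0, 0]],
  [6.5, [0, -4, 0], [0, 0, 0]],
  [6.5, [0, -4, 0], [0, 0, 0]],
])

```text
clock: 16.2
position: [0.5495, 0.0244, 0.1626]
ee_rot: [0.001, 3.141, 0.0]
force: [-0.3, 0.7, -0.8]
width: 0.709
gripper_force: 0.0
```

send_rows([
  [6.5, [0, -4, 0], [0, 0, 0]],
  [6.5, [0, -3, 0], [0, 0, 0]],
  [6.5, [0, -1, 0], [0, 0, 0]],
  [6.5, [0, 0, 0], [0, 0, 0]],
  [6.5, [0, 0, 0], [0, 0, 0]],
])

```text
clock: 16.7
position: [0.5497, -0.0525, 0.1619]
ee_rot: [-0.0, 3.141, 0.002]
force: [0.8, 0.3, -0.1]
width: 0.711
gripper_force: 0.0
```

```bash
python3 -c "
from h import *
a=arm.get_image('top');b=arm.get_image('scene')
cv2.imwrite('pics/end.png',np.hstack([cv2.resize(a[210:380,110:260],None,fx=2,fy=2),cv2.resize(b[110:280,310:470],None,fx=2,fy=2)])[:,:,::-1])"
```

```text
(no output)
```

View pics/end.png

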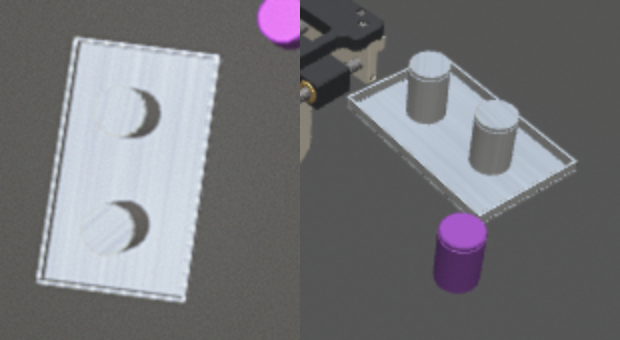

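Both cylinders stand upright inside the tray, at crop (125,110) and (112,228), and the arm is clear.

```bash
python3 -c "
from cell import arm
print(arm.sign_off())"
```

```text
the job is handed in; nothing more can be done
None
```

Both cylinders weighed about 5.5 N when lifted, so both are solid; I stood them upright in the steel tray, released them and handed the job in at about 17 s (the sign-off gave no verdict).

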